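# Level the spring-raised tilt table, bolt it and set the V-block on it

### The job

Set up the little green tilt table for squaring rod ends: push its spring-raised plate down until it lies level on its stop screws, leaning on it only lightly so that stops, bolt and keeper are not forced, and keep it down while you slide the black-knobbed bolt fully home into the keeper post. Then put the steel V-block on the bolted plate, about the middle of the low ledge, square to it and touching it, with its groove pointing at the ledge. Do not knock over the oil can.

Things in the scene. Friction and masses are not known exactly. Their poses are not given: they have to be found in the camera images.
- table_base: fixed green foot of the tilt table, 245 x 270 x 12 mm. Origin: centre of its underside, on the bench. Its x axis points from the hinge to the raised edge, y to the keeper post, z up. Hinge axis at x = -95, z = 70 mm; hinge lugs at its ends (85 mm high, y +-104 to 116). Quadrant plate on the -y side: x 30 to 86, y -115 to -121 mm, 140 mm high.
- tilt_plate (a joint): tilt of the plate, rad; springs hold it up at 0.36. Truly level is where it bears on the stop screws: screws and keeper were set together with a spirit level, so there it may read -0.015 to 0.015. Plate: 194 x 200 x 10 mm, from the hinge axis to 190 mm beyond, top 75 mm above the bench at 0. Holding it by the knob takes about 5 N at 0.36, 10 N near 0. Bolt barrels stand 21 mm above it.
- lock_bolt (a joint): travel of the bolt, m, towards the keeper (foot +y): 0 = drawn back, 0.030 = fully home, an end stop. Stays where left; slides with 2 N plus friction. Its flat nose meets the keeper at about 0.012 and enters only while the plate bears on its stop screws or is within half a millimetre of them. Once home it holds the plate, which then rises about half a millimetre to the hole's roof.
- bolt_knob (a point): centre of the black ball knob, 24 mm diameter, on an upright 8 mm stem from the bolt (12 mm round steel). It lies 165 mm from the hinge axis along the plate, 56 mm above the plane of the hinge axis (51 mm above the plate's top), and at foot y = 44 mm + bolt travel. Gripped from above with the fingers along foot y, it turns between the pads as the plate tilts.
- rest_frame: steel crossbar on the foot with two stop screws (16 mm, at x 75, y +-55 mm in the foot's frame, tops about 65 mm above the bench) under the plate and the dark keeper post (44 x 26 mm, about 102 mm high) at its +y end; origin = the foot's origin. Keeper hole along y: x 61.5 to 78.5, z about 78.5 to 92.6 mm, mouth at y = 106. Screws and keeper must never take more than 25 N in all.
- ledge_face (a point): a point on the plate: middle of the inner face of the ledge bar, where it meets the plate's top; axes: x along the plate to the far edge, y along the hinge towards the keeper, z out of the top. It is 12 mm from the hinge axis along the plate and 5 mm above it. The ledge is 12 mm thick, 13 mm high, 190 mm long. The V-block butts against this face.
- v_block: loose hardened steel V-block on the bench right of the table (behind it lies a grinder, and a tall spark screen stands at the bench's right end, x over 0.58, y under -0.2 m); 55 mm (its x, along the groove) x 50 mm (y) x 38 mm high, 0.45 to 0.75 kg. Origin: centre of its underside. Grasp across the 50 mm sides. When it touches the ledge squarely its origin is 27.5 mm from point ledge_face along x.
- oil_can: blue push-bottom oil can with a bent spout, 70 mm across, 164 mm high, standing loose on the bench behind and left of the table. Origin: centre of its underside, z axis up.

How it is judged:
On the way, in this order (a step that is already met when the one before it is completed fails the run):
1. the plate is pressed down onto its stop screws, the bolt not yet in the keeper (value of joint tilt_plate below 0.025 rad and contact force between rest_frame and anything else above 1.5 N and value of joint lock_bolt below 0.0125 m), for 0.1 s.
2. the bolt is fully home in the keeper with the plate level (value of joint tilt_plate below 0.03 rad and value of joint lock_bolt above 0.025 m), for 0.2 s.
3. the V-block stands on the bolted plate (all of step 2 and z of v_block in the frame of ledge_face between -0.004 and 0.004 m and x of v_block in the frame of ledge_face between 0.01 and 0.15 m and y of v_block in the frame of ledge_face between -0.09 and 0.09 m), for 0.2 s.
At the end, for the whole second after the job is handed in: Plate bolted level (reads under 0.03 rad, bolt at least 25 of 30 mm in); V-block at rest flat on the plate, groove square to the ledge within 0.07 rad, within 3 mm of touching it and 30 mm of its middle; oil can upright (all of step 2 and x of v_block in the frame of ledge_face between 0.024 and 0.0305 m and y of v_block in the frame of ledge_face between -0.03 and 0.03 m and z of v_block in the frame of ledge_face between -0.003 and 0.003 m and angle between the x axis of v_block and the x axis of ledge_face, either way round below 0.07 rad and angle between v_block's own z axis and vertical below 0.06 rad and linear speed of v_block below 0.01 m/s and angle between oil_can's own z axis and vertical below 0.3 rad).
It fails at once if stop screws and keeper take more than 25 N (contact force between rest_frame and anything else above 25 N).
It fails at once if the oil can is knocked over (angle between oil_can's own z axis and vertical above 0.6 rad).
It also fails if it takes over 72 s, if anything falls off the work surface, if the arm or the gripper's body presses on something with over 40 N, if the wrist force passes 120 N, or if a joint passes its speed limit or range.

### The arm

A 7-joint arm with a two-finger parallel gripper is mounted at the origin on a cart in front of the work surface, level with it; the furniture and walls round the work are solid. World frame = base frame: x ahead of the robot, y to its left, z up, the work surface at z = 0. Lengths are in m, angles in rad, forces in N, time in s.
With the tool pointing down it reaches from about 0.425 to 0.875 m from the base axis. Payload 4.7 kg.
Tool frame: the origin (TCP) lies midway between the tips of the shut fingers; the grasp point (between the pads) lies 19 mm behind it; z points along the fingers, y is the direction in which the jaws open and shut (so a half turn about z gives the same grasp; the last joint's range is limited). The gripper opens to 87 mm and grips with 3 to 60 N. Pads are 19 mm wide; open, the fingers measure 117 mm over their backs; the gripper's body (75 mm by 190 mm) begins 51 mm behind the grasp point.
Start: joints at [-1.108, 0.321, -0.07, 1.45, 0.023, 1.371, -0.057], TCP at [0.282, 0.586, 0.223] pointing down, gripper open.
Joint ranges: [-2.86, 2.86], [-0.3, 2.09], [-1.38, 1.24], [0.06, 2.45], [-1.56, 4.7], [0.09, 2.05], [-2.69, 2.69]. Speed limits (rad/s): [2.57, 2.57, 3.14, 3.14, 3.14, 3.14, 3.14].

### API

Orientations are given as a rotation vector (axis times angle).
In Python, from bench import get_state, eyes, job gives the robot as it stands. The module is installed in compiled form; this text tells all that it offers.
- The arm moves only by the shell command python3 -m jog 'ROWS' [FORCE]. ROWS is JSON, a list that holds one entry, the list of rows, each a list of 5 numbers: the opening, from 0 (shut) to 1 (fully open), then the shift along the tool's x, y, z in units of 40 mm (1.0 is 40 mm), then the turn about the tool's z in units of 5 degrees (1.0 is 5 degrees). In form: [[[jaw, dx, dy, dz, turn], ...]]. A call has 1 to 10 rows; each row shifts and turns the commanded pose from where the row before left it, along the tool's axes as they then stand; what a row does not reach is not made up. A row lasts 1/8 s, in which the tool goes at most 62.5 mm and 10.7 degrees, less where a joint would pass 70% of its speed; a pose out of reach is approached as far as the arm can. A call is refused whole if a number of a shift passes 1 or a number of a turn 1, either way. A call with a gripper value outside its range is refused whole. The fingers move at their own pace and stop on an object; FORCE is the grip in N (left out, the last holds). Time passes only in rows, so rows that do not move let the fingers close. It gives the time, the measured TCP pose, the force and the opening at its end, in the units of the state.
- get_state(): the state, without advancing time (a new reading comes with each control period).
- eyes.get_image(name): name is "scene" or "top" or "wrist"; returns (picture, depth): 400x640x3 uint8, red, green, blue; 400x640 float32, m along the optical axis (not along the pixel's ray), 0 where there is no reading.
- eyes.camera_params(name): a dict with "camera_matrix" (3x3 intrinsics, pixels), "pose" (4x4, takes a point from camera to world coordinates); the wrist camera has in their place "mount" (4x4, takes a point from camera to tool coordinates, whose origin is the TCP and whose axes are the flange's). Camera axes: x right, y down, z forward; pixel columns grow to the right and rows downward; lengths in m; the calibration is good to about 2 mm. A picture is of the moment at which its call begins: read the wrist's pose just before it. camera_params takes no time and is no camera call.
- job.close_job(): hands the job in, once; it reports no verdict.
The state is a dict: "time": time; "joint_positions": joint angles; "qd": joint speeds; "joint_torque": joint torques, N m; "position": TCP position; "tool_rot": TCP orientation; "ft_force": force on the tool from outside, world axes, zero at the start; "torque": the same for the moment, N m; "grip_width": opening from 0.0 (shut) to 1.0 (fully open).
Only numpy, scipy, OpenCV 4.12 (cv2) and the standard library are available. Lean on these libraries where they do the work, as an engineer would, in place of code of your own. Each camera call takes 0.05 s, during which the arm holds its last target. There are 200 camera calls.

## Working session

There is one attempt and no reset: what is moved stays moved. The work goes in short steps, Python scripts to look and compute and a shell command to move; the robot and the scene stay as the last step left them, time stands still between calls to the robot, and variables do not carry over. Pictures are saved under pics/ and viewed, about 8 in all and at most 12, crops included, and the job is handed in when it is done.

```bash
mkdir -p pics; cat > h.py <<'E'
import numpy as np, cv2
from scipy.spatial.transform import Rotation as R
from bench import get_state, eyes, job
def T():
    s=get_state(); M=np.eye(4); M[:3,:3]=R.from_rotvec(s["tool_rot"]).as_matrix(); M[:3,3]=s["position"]; return M
def shot(n,save=None):
    P=eyes.camera_params(n)
    M=T()@np.array(P["mount"]) if "mount" in P else np.array(P["pose"])
    im,d=eyes.get_image(n)
    if save: cv2.imwrite(f"pics/{save}.png",im[:,:,::-1])
    return im,d,np.array(P["camera_matrix"]),M
def cloud(d,K,M):
    v,u=np.mgrid[:d.shape[0],:d.shape[1]]
    p=np.stack([(u-K[0,2])/K[0,0]*d,(v-K[1,2])/K[1,1]*d,d],-1)
    return p@M[:3,:3].T+M[:3,3]
E
python3 - <<'E'
from h import *
np.set_printoptions(precision=4,suppress=True)
print(get_state())
for n in("scene","top"):
    im,d,K,M=shot(n,n); np.savez(f"{n}.npz",im=im,d=d,K=K,M=M); print(n,K,M)
E
```

```text
{'time': 0.0, 'joint_positions': array([-1.1079,  0.3218, -0.0701,  1.4517,  0.0226,  1.3708, -0.0569]), 'qd': array([-0.0001, -0.0011,  0.0006,  0.0012, -0.0013,  0.0001, -0.0001]), 'joint_torque': array([ -0.0002, -49.1287,  -0.4039, -31.2542,  -0.0639,   0.0437,
         0.0002]), 'position': array([0.2818, 0.5851, 0.2215]), 'tool_rot': array([-0.6989, -3.0625,  0.0029]), 'ft_force': array([ 0.0805, -0.2204,  0.4494]), 'torque': array([0.0351, 0.0087, 0.0384]), 'grip_width': 0.9999877002012271}
scene [[518.526    0.     319.4665]
 [  0.     518.526  199.8073]
 [  0.       0.       1.    ]] [[-0.8471  0.4491 -0.2841  0.9531]
 [ 0.5314  0.7228 -0.4418  0.5206]
 [ 0.0069 -0.5253 -0.8509  1.1832]
 [ 0.      0.      0.      1.    ]]
top [[396.9958   0.     319.2881]
 [  0.     396.9958 195.8352]
 [  0.       0.       1.    ]] [[-0.0291 -0.9931  0.1134  0.4587]
 [-0.9995  0.0281 -0.0107 -0.02  ]
 [ 0.0075 -0.1136 -0.9935  1.2453]
 [ 0.      0.      0.      1.    ]]
```

View pics/top.png

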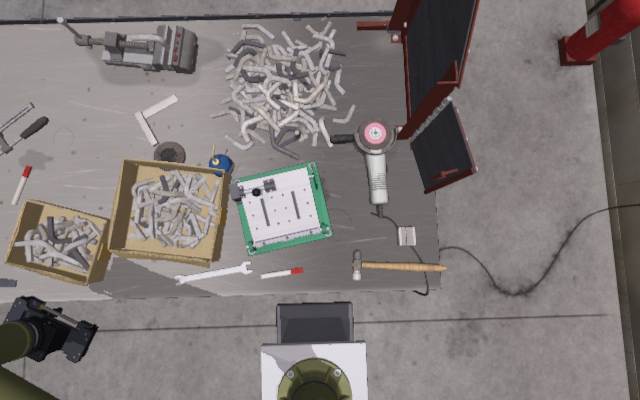

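View pics/scene.png

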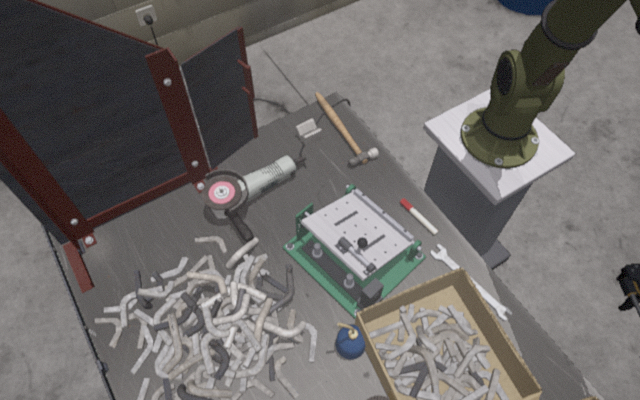

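The top view shows the table (~283,207), with its hinge towards the robot. The knob is at (256,192), the keeper at (237,190), the V-block at (407,236) and the can at (220,162). The scene view agrees. Next I'll measure their poses.

```bash
python3 - <<'E'
from h import *
np.set_printoptions(precision=4,suppress=True)
for n in("top","scene"):
    f=np.load(n+".npz"); im,d,K,M=[f[k] for k in("im","d","K","M")]
    P=cloud(d,K,M); hsv=cv2.cvtColor(im,cv2.COLOR_RGB2HSV)
    near=(abs(P[...,0]-.45)<.25)&(abs(P[...,1]-.1)<.25)&(d>0)
    g=(hsv[...,0]>60)&(hsv[...,0]<90)&(hsv[...,1]>110)&near
    g12=g&(abs(P[...,2]-.012)<.008)
    q=P[g12][:,:2]; r=cv2.minAreaRect((q*1000).astype(np.float32)); print(n,g.sum(),g12.sum(),"foot",r)
    # plate: bright low-sat surface z>0.06
    pl=near&(hsv[...,1]<40)&(hsv[...,2]>150)&(P[...,2]>.06)&(P[...,2]<.2)
    q=P[pl]; c=q.mean(0); nn=np.linalg.svd(q-c,full_matrices=False)[2][2]; print("plate",pl.sum(),c,nn)
    # block
    if n=="top":
        b=(abs(P[...,1]+.215)<.08)&(abs(P[...,0]-.34)<.08)&(P[...,2]>.02)&(P[...,2]<.06)
        q=P[b]; print("block",b.sum(),q.min(0),q.max(0),cv2.minAreaRect((q[:,:2]*1000).astype(np.float32)))
        k=(hsv[...,2]<60)&near&(P[...,2]>.1); print("dark hi",k.sum())
    bl=(hsv[...,0]>100)&(hsv[...,0]<125)&(hsv[...,1]>130)&(P[...,2]>.02)&(P[...,2]<.2)
    q=P[bl]; print("blue",len(q),np.median(q,0) if len(q) else "", q.min(0),q.max(0))
f=np.load("top.npz")["im"]; s=np.load("scene.npz")["im"]
a=cv2.resize(f[150:265,205:335],(520,460),interpolation=2); b=cv2.resize(f[215:255,385:430],(270,240),interpolation=2)
o=np.zeros((460,790,3),np.uint8); o[:,:520]=a; o[:240,520:]=b; cv2.imwrite("pics/crop.png",o[:,:,::-1])
E
```

```text
top 1206 1082 foot ((565.653564453125, 83.96669006347656), (239.0018768310547, 265.10601806640625), 11.504392623901367)
plate 4461 [0.5591 0.091  0.1066] [-0.3127  0.0322  0.9493]
block 289 [ 0.3412 -0.2938  0.02  ] [ 0.4197 -0.1351  0.0321] ((378.20526123046875, -214.50625610351562), (158.57781982421875, 78.27983093261719), 88.2014389038086)
dark hi 41
blue 213 [0.7009 0.2584 0.0571] [0.6692 0.2379 0.0218] [0.7288 0.3018 0.0723]
scene 0 0 foot ((0.0, 0.0), (0.0, 0.0), 0.0)
plate 4748 [0.5624 0.0965 0.1092] [-0.3078  0.012   0.9514]Traceback (most recent call last):
  File "<stdin>", line 19, in <module>
    return umr_minimum(a, axis, None, out, keepdims, initial, where)
ValueError: zero-size array to reduction operation minimum which has no identity
```

```bash
cat >> h.py <<'E'
def go(p,psi=None):
    """rows info to reach TCP p (world), jaw direction angle psi deg (turn first)"""
    s=get_state(); A=T(); y=A[:3,1]; cur=np.degrees(np.arctan2(y[1],y[0]))
    print("t",s["time"],"pos",np.round(s["position"],4),"jawdeg",round(cur,2),"zaxis",np.round(A[:3,2],4),"F",np.round(s["ft_force"],2),"w",round(s["grip_width"],3))
    Rm=A[:3,:3]
    if psi is not None:
        t=(cur-psi+90)%180-90; print("turn units",round(t/5,2)); Rm=Rm@R.from_rotvec([0,0,np.radians(t)]).as_matrix()
    print("shift units (after turn)",np.round(Rm.T@(np.array(p)-s["position"])/.04,2))
E
python3 - <<'E'
from h import *
np.set_printoptions(precision=4,suppress=True)
print(eyes.camera_params("wrist"))
for n in("top","scene"):
    f=np.load(n+".npz"); im,d,K,M=[f[k] for k in("im","d","K","M")]
    P=cloud(d,K,M); hsv=cv2.cvtColor(im,cv2.COLOR_RGB2HSV)
    near=(abs(P[...,0]-.56)<.12)&(abs(P[...,1]-.09)<.12)&(d>0)
    pl=near&(hsv[...,1]<40)&(hsv[...,2]>150)&(P[...,2]>.06)&(P[...,2]<.2); q=P[pl]
    for i in range(6):
        c=np.median(q,0); c=q.mean(0); nn=np.linalg.svd(q-c,full_matrices=False)[2][2]; e=(P[pl]-c)@nn; q=P[pl][abs(e)<max(.003,.01/(i+1))]
    print(n,len(q),c,nn,"az",np.degrees(np.arctan2(-nn[1],-nn[0])))
f=np.load("top.npz")["im"]
a=cv2.resize(f[150:265,205:335],(520,460),interpolation=2); b=cv2.resize(f[215:255,385:430],(270,240),interpolation=2)
o=np.zeros((460,790,3),np.uint8); o[:,:520]=a; o[:240,520:]=b; cv2.imwrite("pics/crop.png",o[:,:,::-1])
go([.5,.09,.32],101.5)
E
```

```text
{'camera_matrix': array([[309.5228,   0.    , 314.7809],
       [  0.    , 309.5228, 199.0954],
       [  0.    ,   0.    ,   1.    ]]), 'mount': array([[-0.0004, -0.9616, -0.2744,  0.0752],
       [ 1.    , -0.0002, -0.0006, -0.0009],
       [ 0.0005, -0.2744,  0.9616, -0.162 ],
       [ 0.    ,  0.    ,  0.    ,  1.    ]])}
top 3268 [0.5632 0.0791 0.109 ] [ 0.3448  0.0708 -0.936 ] az -168.399094389102
scene 3698 [0.5662 0.0816 0.1106] [ 0.3458  0.0696 -0.9357] az -168.6135584580483
t 0.1 pos [0.2818 0.5852 0.2216] jawdeg 64.29 zaxis [-0.0007 -0.0016 -1.    ] F [-0.13 -0.78 -0.67] w 0.997
turn units -7.44
shift units (after turn) [ -2.87 -13.22  -2.44]
```

View pics/crop.png

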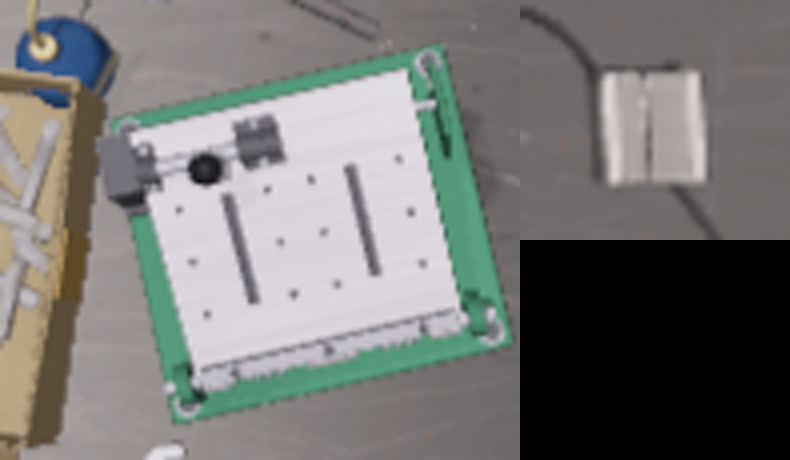

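The plane fits put the table yaw at 11.5° and the tilt at 0.359. Its foot is at about (0.566, 0.084). The block's groove runs along roughly world x. I'll move over the table so the wrist camera can see it.

```bash
python3 -m jog '[[[1,0,0,-0.4,-0.93],[1,0,0,-0.4,-0.93],[1,0,0,-0.4,-0.93],[1,0,0,-0.4,-0.93],[1,0,0,-0.4,-0.93],[1,0,0,-0.4,-0.93],[1,0,0,0,-0.93],[1,0,0,0,-0.93]]]' && python3 -m jog '[[[1,-0.27,-0.95,0,0],[1,-0.27,-0.95,0,0],[1,-0.27,-0.95,0,0],[1,-0.27,-0.95,0,0],[1,-0.27,-0.95,0,0],[1,-0.27,-0.95,0,0],[1,-0.27,-0.95,0,0]]]' && python3 -m jog '[[[1,-0.27,-0.95,0,0],[1,-0.27,-0.95,0,0],[1,-0.27,-0.95,0,0],[1,-0.27,-0.95,0,0],[1,-0.27,-0.95,0,0],[1,-0.27,-0.95,0,0],[1,-0.27,-0.95,0,0],[1,0,0,0,0],[1,0,0,0,0]]]'
python3 - <<'E'
from h import *
go([.5653,.09,.32],101.5)
im,d,K,M=shot("wrist","w1"); np.savez("w1.npz",im=im,d=d,K=K,M=M)
E
```

```text
time: 1.1
position: [0.282, 0.5855, 0.3182]
tool_rot: [0.318, -3.125, 0.001]
ft_force: [-0.2, 0.3, 0.5]
grip_width: 0.999
time: 1.98
position: [0.4094, 0.3386, 0.3182]
tool_rot: [0.314, -3.125, 0.001]
ft_force: [0.6, 0.2, -0.1]
grip_width: 1.004
time: 3.1
position: [0.5358, 0.0952, 0.3182]
tool_rot: [0.315, -3.125, -0.001]
ft_force: [-0.3, 0.6, -0.9]
grip_width: 1.003
t 3.1 pos [0.5358 0.0952 0.3182] jawdeg 101.52 zaxis [-9.e-04  6.e-04 -1.e+00] F [-0.28  0.62 -0.92] w 1.003
turn units 0.0
shift units (after turn) [-0.7  -0.27 -0.05]
```

View pics/w1.png

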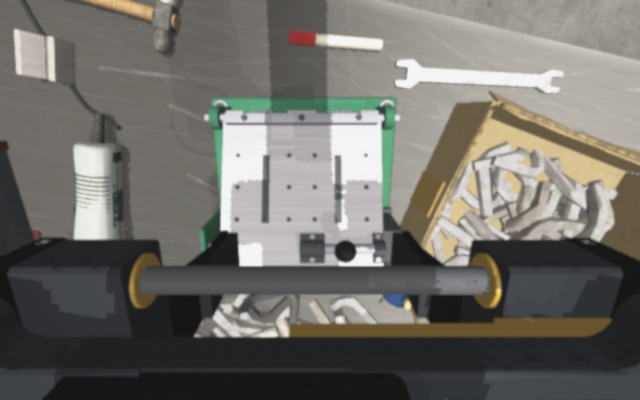

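The wrist view shows the knob at (345,251), the ledge at about (303,117) and the V-block at (43,55). I'll cast rays to get their positions.

```bash
python3 - <<'E'
from h import *
np.set_printoptions(precision=4,suppress=True)
def ray(u,v,K,M,z):
    r=M[:3,:3]@np.array([(u-K[0,2])/K[0,0],(v-K[1,2])/K[1,1],1]); return M[:3,3]+r*(z-M[2,3])/r[2]
def blob(m,uv,r):
    mm=np.zeros(m.shape,np.uint8); cv2.circle(mm,uv,r,1,-1); n,l,s,c=cv2.connectedComponentsWithStats((m&(mm>0)).astype(np.uint8))
    i=1+np.argmax(s[1:,4]); return c[i],s[i]
for n,uv,r in(("w1",(345,251),14),("top",(256,192),6),("scene",(362,243),8)):
    f=np.load(n+".npz"); im,d,K,M=[f[k] for k in("im","d","K","M")]
    c,s=blob(im.max(2)<60,uv,r); print(n,"knob px",c,s,ray(*c,K,M,.1805))
    P=cloud(d,K,M); hsv=cv2.cvtColor(im,cv2.COLOR_RGB2HSV)
    g=(hsv[...,0]>60)&(hsv[...,0]<90)&(hsv[...,1]>100)&(abs(P[...,2]-.012)<.006)&(abs(P[...,0]-.56)<.16)&(abs(P[...,1]-.09)<.17)
    print("green",g.sum()); 
    if g.sum()>50: print(cv2.minAreaRect((P[g][:,:2]*1000).astype(np.float32)))
    # block
    if n!="scene":
        b=(abs(P[...,1]+.215)<.07)&(abs(P[...,0]-.38)<.07)&(P[...,2]>.03)&(P[...,2]<.06)&(im.min(2)>110); q=P[b]
        print("blk",len(q),np.percentile(q,[2,50,98],axis=0) if len(q) else "")
        # color contour of top
        win=(abs(P[...,1]+.225)<.06)&(abs(P[...,0]-.38)<.06)&(im.min(2)>(135))
        k=cv2.morphologyEx(win.astype(np.uint8),cv2.MORPH_CLOSE,np.ones((3,3)))
        cs=max(cv2.findContours(k,0,1)[0],key=cv2.contourArea).reshape(-1,2)
        Q=np.array([ray(u,v,K,M,.038)[:2] for u,v in cs]); print("rect",cv2.minAreaRect((Q*1000).astype(np.float32)))
c,t=np.array([.5657,.084]),np.radians(11.5); 
print("knob pred",c+np.array([[np.cos(t),-np.sin(t)],[np.sin(t),np.cos(t)]])@[.0397,.044])
E
```

```text
w1 knob px [344.8265 250.7585] [336 242  19  19 294] [0.5946 0.1388 0.1805]
green 2266
((527.57763671875, 75.76853942871094), (161.2854461669922, 264.1907958984375), 11.48071002960205)
blk 71 [[ 0.4395 -0.282   0.0334]
 [ 0.4446 -0.2736  0.0376]
 [ 0.4497 -0.2699  0.0396]]
rect ((382.5608215332031, -181.5198974609375), (44.997501373291016, 5.972991466522217), 84.353759765625)
top knob px [255.9024 192.0488] [252 189   8   7  41] [0.5953 0.1392 0.1805]
green 1225
((566.00439453125, 83.47270965576172), (240.22434997558594, 266.1924743652344), 11.49538803100586)
blk 13 [[ 0.4428 -0.2821  0.0309]
 [ 0.446  -0.2751  0.0358]
 [ 0.4491 -0.2704  0.0416]]
rect ((378.3887023925781, -239.22433471679688), (0.0, 0.0), 0.0)Traceback (most recent call last):
  File "<stdin>", line 10, in <module>
  File "<stdin>", line 7, in blob
    return _wrapfunc(a, 'argmax', axis=axis, out=out, **kwds)
    return bound(*args, **kwds)
ValueError: attempt to get argmax of an empty sequence
```

```bash
python3 - <<'E'
from h import *
go([.595,.1388,.1635],101.5)
th=np.linspace(.36,0,10); x=165*np.cos(th)-56*np.sin(th); z=165*np.sin(th)+56*np.cos(th)
print(np.round(np.c_[th[1:],np.diff(x)/40,-np.diff(z)/40],3))
E
```

```text
t 3.15 pos [0.5356 0.0958 0.3182] jawdeg 101.59 zaxis [-8.e-04  6.e-04 -1.e+00] F [ 0.12 -0.2   1.02] w 1.001
turn units 0.02
shift units (after turn) [-1.67  0.76  3.87]
[[0.32  0.108 0.137]
 [0.28  0.102 0.141]
 [0.24  0.097 0.145]
 [0.2   0.091 0.149]
 [0.16  0.085 0.152]
 [0.12  0.078 0.156]
 [0.08  0.072 0.159]
 [0.04  0.066 0.161]
 [0.    0.059 0.164]]
```

```bash
python3 -m jog '[[[0.5,-0.84,0.38,0,0],[0.5,-0.83,0.38,0,0],[0.5,0,0,0.8,0],[0.5,0,0,0.8,0],[0.5,0,0,0.8,0],[0.5,0,0,0.8,0],[0.5,0,0,0.67,0],[0.5,0,0,0,0]]]' 
python3 - <<'E'
from h import *
go([.595,.1388,.1635],101.5)
shot("wrist","w2")
shot("scene","s2")
a=cv2.imread("pics/s2.png")[170:310,270:450]; b=cv2.imread("pics/w2.png")
o=np.zeros((400,800,3),np.uint8); o[:311,:400]=cv2.resize(a,(400,311)); o[:,400:]=b[:,120:520]; cv2.imwrite("pics/c2.png",o)
E
```

```text
time: 4.15
position: [0.5933, 0.1388, 0.1614]
tool_rot: [0.318, -3.12, 0.001]
ft_force: [0.1, -0.7, 0.2]
grip_width: 0.498
t 4.15 pos [0.5933 0.1388 0.1614] jawdeg 101.63 zaxis [-5.e-03 -9.e-04 -1.e+00] F [ 0.1  -0.67  0.17] w 0.498
turn units 0.03
shift units (after turn) [-0.04 -0.01 -0.05]
```

View pics/c2.png

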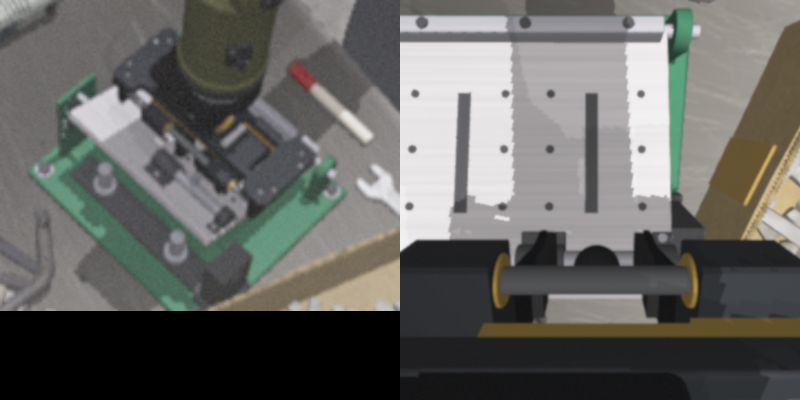

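The knob is centred between the fingers, at about (597,258) with the fingers at 545 and 650. Closing.

```bash
python3 -m jog '[[[0,-0.03,0,0,0],[0,0,0,0,0],[0,0,0,0,0],[0,0,0,0,0],[0,0,0,0,0]]]' 25; python3 -m jog '[[[0,-0.108,0,0.137,0],[0,-0.102,0,0.141,0],[0,0,0,0,0]]]'; python3 -m jog '[[[0,-0.097,0,0.145,0],[0,-0.091,0,0.149,0],[0,-0.085,0,0.152,0],[0,0,0,0,0]]]'
```

```text
time: 4.88
position: [0.5973, 0.1386, 0.1647]
tool_rot: [-0.315, 3.124, 0.002]
ft_force: [-0.4, 1.8, 4.4]
grip_width: 0.258
time: 5.25
position: [0.6057, 0.14, 0.1534]
tool_rot: [-0.315, 3.124, 0.001]
ft_force: [0.4, 1.6, 6.4]
grip_width: 0.257
time: 5.75
position: [0.6162, 0.1421, 0.1355]
tool_rot: [-0.315, 3.125, 0.001]
ft_force: [-1.4, 2.0, 7.0]
grip_width: 0.254
```

```bash
python3 -m jog '[[[0,-0.078,0,0.156,0],[0,-0.072,0,0.159,0],[0,0,0,0,0]]]'; python3 -m jog '[[[0,-0.033,0,0.08,0],[0,-0.033,0,0.08,0],[0,0,0,0,0]]]'; python3 -m jog '[[[0,-0.015,0,0.04,0],[0,-0.015,0,0.04,0],[0,0,0,0,0],[0,0,0,0,0]]]'
```

```text
time: 6.12
position: [0.6221, 0.1433, 0.1231]
tool_rot: [-0.315, 3.125, 0.001]
ft_force: [-0.2, 2.2, 8.2]
grip_width: 0.252
time: 6.5
position: [0.6246, 0.1438, 0.117]
tool_rot: [-0.315, 3.125, 0.001]
ft_force: [-1.9, 1.9, 8.7]
grip_width: 0.258
time: 7.0
position: [0.6258, 0.144, 0.1141]
tool_rot: [-0.315, 3.125, 0.001]
ft_force: [-1.1, 1.5, 8.8]
grip_width: 0.252
```

```bash
python3 -m jog '[[[0,-0.011,0,0.03,0],[0,-0.011,0,0.03,0],[0,0,0,0,0],[0,0,0,0,0]]]';  python3 -c "
from h import *
print([np.round(get_state()['ft_force'],2)])"; python3 -m jog '[[[0,-0.007,0,0.02,0],[0,0,0,0,0],[0,0,0,0,0]]]'
```

```text
time: 7.5
position: [0.6266, 0.1442, 0.1117]
tool_rot: [-0.315, 3.125, 0.001]
ft_force: [-2.7, 1.6, 8.7]
grip_width: 0.256
[array([-2.69,  1.63,  8.71])]
time: 7.88
position: [0.6268, 0.1442, 0.1109]
tool_rot: [-0.315, 3.125, 0.001]
ft_force: [-1.5, 0.8, 8.5]
grip_width: 0.26
```

```bash
for i in 1 2; do python3 -m jog '[[[0,-0.003,0,0.015,0],[0,0,0,0,0],[0,0,0,0,0]]]' | sed -n '2p;4p'; done
```

```text
position: [0.627, 0.1443, 0.1104]
ft_force: [-1.3, 1.0, 8.2]
position: [0.6272, 0.1443, 0.1098]
ft_force: [-1.9, 1.5, 8.8]
```

```bash
python3 - <<'E'
from h import *
# side check: screws/plate tilt from the scene view (arm may hide it); plane fit of visible plate
for n in("wrist","scene"):
    im,d,K,M=shot(n); P=cloud(d,K,M)
    c,t=np.array([.5658,.0838]),np.radians(11.5); Q=P.copy(); v=P[...,:2]-c
    Q[...,0]=v@[np.cos(t),np.sin(t)]; Q[...,1]=v@[-np.sin(t),np.cos(t)]
    m=(Q[...,0]>-.075)&(Q[...,0]<.08)&(abs(Q[...,1])<.09)&(d>0)&(im.min(2)>90)&(abs(Q[...,2]-.076)<.012)
    q=Q[m]; A=np.c_[q[:,:2],np.ones(len(q))]
    for i in range(5):
        s=np.linalg.lstsq(A,q[:,2],rcond=None)[0]; e=q[:,2]-A@s; k=abs(e)<.003; q,A=q[k],A[k]
    print(n,len(q),"slopes",s)
E
```

```text
wrist 64140 slopes [ 0.00336227 -0.00050732  0.07531257]
scene 798 slopes [0.00501116 0.0022244  0.07556115]
```

```bash
for i in 1 2; do python3 -m jog '[[[0,-0.003,0,0.015,0],[0,0,0,0,0],[0,0,0,0,0]]]' | sed -n '2p;4p'; done
```

```text
position: [0.6274, 0.1443, 0.1093]
ft_force: [-1.6, 2.2, 8.0]
position: [0.6275, 0.1444, 0.1091]
ft_force: [-2.9, 1.4, 10.6]
```

```bash
python3 -m jog '[[[0,0,0,0.015,0],[0,0,0,0,0],[0,0,0,0,0]]]' | sed -n '2p;4p'
```

```text
position: [0.6276, 0.1444, 0.1091]
ft_force: [-4.2, 1.0, 12.3]
```

```bash
python3 -m jog '[[[0,0.01,0,0.012,0],[0,0,0,0,0],[0,0,0,0,0]]]' | sed -n '2p;4p';  python3 -m jog '[[[0,0,0.06,0,0],[0,0,0.06,0,0],[0,0,0,0,0],[0,0,0,0,0]]]' | sed -n '2p;4p'
```

```text
position: [0.6276, 0.1444, 0.109]
ft_force: [-3.4, 0.8, 14.1]
position: [0.6271, 0.1469, 0.1089]
ft_force: [-2.2, -1.3, 13.9]
```

```bash
python3 -m jog '[[[0,0,0.06,0,0],[0,0,0.06,0,0],[0,0,0,0,0],[0,0,0,0,0]]]' | sed -n '2p;4p';  python3 -m jog '[[[0,0,0.05,0,0],[0,0,0,0,0],[0,0,0,0,0]]]' | sed -n '2p;4p'
```

```text
position: [0.6261, 0.1516, 0.109]
ft_force: [-2.7, -1.3, 14.3]
position: [0.6257, 0.1535, 0.109]
ft_force: [-2.6, -2.4, 13.7]
```

```bash
for i in 1 2; do python3 -m jog '[[[0,0,0.05,0,0],[0,0,0,0,0]]]' | sed -n '2p;4p'; done
```

```text
position: [0.6253, 0.1554, 0.1089]
ft_force: [-2.4, -2.5, 13.9]
position: [0.6249, 0.1574, 0.1089]
ft_force: [-2.9, -2.8, 14.1]
```

```bash
python3 -m jog '[[[0,0,0.05,0,0],[0,0,0,0,0]]]' | sed -n '2p;4p;5p'
```

```text
position: [0.6246, 0.1593, 0.109]
ft_force: [-1.7, -1.9, 13.9]
grip_width: 0.255
```

```bash
python3 -m jog '[[[0,0,0.06,0,0],[0,0,0.06,0,0],[0,0,0.06,0,0],[0,0,0,0,0]]]' | sed -n '2p;4p;5p';python3 -m jog '[[[0,0,0.04,0,0],[0,0,0.03,0,0],[0,0,0,0,0]]]' | sed -n '2p;4p;5p'
```

```text
position: [0.6231, 0.1666, 0.109]
ft_force: [-2.7, -3.4, 14.4]
grip_width: 0.255
position: [0.6225, 0.1691, 0.1089]
ft_force: [-2.9, -1.9, 14.7]
grip_width: 0.262
```

```bash
for i in 1 2; do python3 -m jog '[[[0,0,0.03,0,0],[0,0,0,0,0]]]' | sed -n '2p;4p;5p'; done
```

```text
position: [0.6223, 0.1702, 0.1089]
ft_force: [-1.7, -2.4, 13.3]
grip_width: 0.254
position: [0.6221, 0.1714, 0.1089]
ft_force: [-2.9, -2.2, 14.0]
grip_width: 0.261
```

```bash
for i in 1 2 3; do python3 -m jog '[[[0,0,0.03,0,0],[0,0,0,0,0]]]' | sed -n '2p;4p;5p'; done
```

```text
position: [0.622, 0.1717, 0.1089]
ft_force: [-2.0, -4.3, 13.9]
grip_width: 0.255
position: [0.622, 0.1718, 0.1089]
ft_force: [-2.0, -5.9, 13.5]
grip_width: 0.262
position: [0.622, 0.1718, 0.1089]
ft_force: [-2.3, -6.6, 13.9]
grip_width: 0.257
```

The bolt has hit its end stop after about 27 mm of travel, and the side force is now rising. I'll ease off, release and retreat.

```bash
python3 -m jog '[[[0,0,-0.05,-0.01,0],[0,0,0,-0.01,0],[0,0,0,-0.01,0],[0,0,0,0,0]]]' | sed -n '2p;4p;5p'; python3 -m jog '[[[0.5,0,0,0,0],[0.5,0,0,0,0],[0.5,0,0,0,0],[0.5,0,0,-0.5,0],[0.5,0,0,-0.8,0],[0.5,0.5,0,-0.8,0],[0.5,0.8,0,-0.8,0],[1,0.8,0,-0.8,0],[1,0,0,0,0]]]'
python3 - <<'E'
from h import *
im,d,K,M=shot("wrist","w3"); np.savez("w3.npz",im=im,d=d,K=K,M=M)
s=shot("scene","s3"); np.savez("s3.npz",im=s[0],d=s[1],K=s[2],M=s[3])
a=cv2.imread("pics/s3.png")[170:310,270:450]; b=cv2.imread("pics/w3.png")
o=np.zeros((400,800,3),np.uint8); o[:311,:400]=cv2.resize(a,(400,311)); o[:,400:]=b[:,120:520]; cv2.imwrite("pics/c3.png",o)
E
```

```text
position: [0.6219, 0.1717, 0.1091]
ft_force: [0.1, -3.2, 8.4]
grip_width: 0.255
time: 16.1
position: [0.5384, 0.1583, 0.2601]
tool_rot: [-0.314, 3.119, 0.005]
ft_force: [0.8, -0.1, -0.3]
grip_width: 0.648
```

View pics/c3.png

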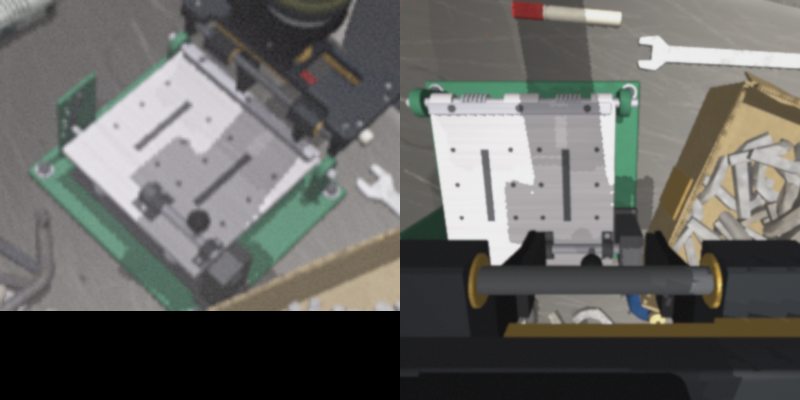

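The plate lies level, with the bolt nose in the keeper and the knob next to the post (crop ~198,220). Now I'll move over to look at the V-block.

```bash
python3 - <<'E'
from h import *
go([.485,-.28,.30],101.5)
E
```

```text
t 16.2 pos [0.5384 0.1582 0.2563] jawdeg 101.5 zaxis [ 0.0022  0.0011 -1.    ] F [ 0.77 -0.09  0.11] w 0.727
turn units -0.0
shift units (after turn) [  3.49 -10.47  -1.11]
```

```bash
python3 -m jog '[[[1,0.32,-0.95,-0.25,0],[1,0.32,-0.95,-0.25,0],[1,0.32,-0.95,-0.25,0],[1,0.32,-0.95,-0.25,0],[1,0.32,-0.95,-0.11,0],[1,0.32,-0.95,0,0],[1,0.32,-0.95,0,0],[1,0.32,-0.95,0,0],[1,0.32,-0.95,0,0],[1,0.32,-0.95,0,0]]]'; python3 -m jog '[[[1,0.29,-0.97,0,0],[1,0,0,0,0],[1,0,0,0,0]]]'
python3 - <<'E'
from h import *
go([.485,-.28,.30],101.5)
im,d,K,M=shot("wrist","w4"); np.savez("w4.npz",im=im,d=d,K=K,M=M)
a=cv2.imread("pics/w4.png"); cv2.imwrite("pics/c4.png",a[:270])
P=cloud(d,K,M); m=(P[...,2]>.03)&(P[...,2]<.048)&(abs(P[...,0]-.46)<.06)&(abs(P[...,1]+.28)<.06)&(d>0)
m[260:]=0
print(m.sum(),cv2.minAreaRect((P[m][:,:2]*1000).astype(np.float32)),np.median(P[m],0))
u=np.argwhere(m); print(u.min(0),u.max(0))
E
```

```text
time: 17.45
position: [0.4881, -0.2412, 0.2983]
tool_rot: [0.314, -3.124, 0.0]
ft_force: [1.1, -0.9, -0.8]
grip_width: 1.002
time: 17.82
position: [0.4849, -0.2796, 0.2985]
tool_rot: [0.315, -3.124, -0.001]
ft_force: [0.4, 0.5, -0.1]
grip_width: 0.998
t 17.825 pos [ 0.4849 -0.2796  0.2985] jawdeg 101.5 zaxis [-1.9e-03  6.0e-04 -1.0e+00] F [ 0.45  0.45 -0.08] w 0.998
turn units -0.0
shift units (after turn) [-0.   -0.01 -0.04]
859 ((466.7615661621094, -295.4711608886719), (55.043155670166016, 49.825016021728516), 0.4084349274635315) [ 0.46600785 -0.28653282  0.03695773]
[130 286] [175 328]
```

View pics/c4.png

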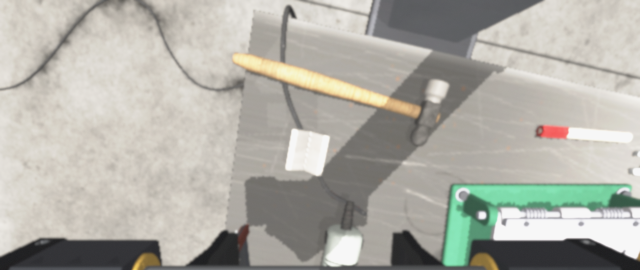

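The V-block is at (307,152) and clearly separate from the hammer. Its centre is (0.467,-0.2955), its 55 mm side lies along world x with yaw 0.4°, and both sides match the given sizes. Grasping.

```bash
python3 -m jog '[[[0.8,0,0,0,0.74],[0.8,0,0,0,0.74],[0.8,0,0,0,0.74],[0.8,0,0,0,0]]]' >/dev/null; python3 - <<'E'
from h import *
go([.4668,-.2955,.008],90.4)
E
```

```text
t 18.375 pos [ 0.4852 -0.2787  0.2993] jawdeg 90.58 zaxis [-1.e-04  5.e-04 -1.e+00] F [-0.55  0.08  0.09] w 0.807
turn units 0.04
shift units (after turn) [ 0.46 -0.42  7.28]
```

```bash
python3 -m jog '[[[0.8,0.46,-0.42,0.6,0.04],[0.8,0,0,0.9,0],[0.8,0,0,0.9,0],[0.8,0,0,0.9,0],[0.8,0,0,0.9,0],[0.8,0,0,0.9,0],[0.8,0,0,0.9,0],[0.8,0,0,0.6,0],[0.8,0,0,0.4,0],[0.8,0,0,0.25,0]]]'; python3 -m jog '[[[0.8,0,0,0,0],[0.8,0,0,0,0]]]' ; python3 - <<'E'
from h import *
go([.4668,-.2955,.008],90.4)
E
```

```text
time: 19.62
position: [0.4665, -0.2967, 0.0089]
tool_rot: [0.007, -3.141, -0.0]
ft_force: [0.3, 0.0, -0.1]
grip_width: 0.803
time: 19.88
position: [0.467, -0.2975, 0.0104]
tool_rot: [-0.005, 3.14, -0.001]
ft_force: [0.2, -0.1, 0.1]
grip_width: 0.8
t 19.875 pos [ 0.467  -0.2975  0.0104] jawdeg 90.2 zaxis [ 1.6e-03 -6.0e-04 -1.0e+00] F [ 0.15 -0.05  0.12] w 0.8
turn units -0.04
shift units (after turn) [0.   0.05 0.06]
```

```bash
python3 -m jog '[[[0.8,0,0.05,0.04,0],[0,0,0,0,0],[0,0,0,0,0],[0,0,0,0,0],[0,0,0,0,0],[0,0,0,0,0]]]' 45; python3 -m jog '[[[0,0,0,-0.4,0],[0,0,0,-0.8,0],[0,0,0,-0.9,0],[0,0,0,-0.9,0],[0,0,0,-0.9,0],[0,0,0,-0.6,0],[0,0,0,0,0],[0,0,0,0,0]]]'; python3 - <<'E'
from h import *
go([.5134,.0731,.19],101.5)
im,d,K,M=shot("wrist","w5"); np.savez("w5.npz",im=im,d=d,K=K,M=M)
# ledge inner edge from w3: intensity step; use depth + plate plane in foot frame
f=np.load("w3.npz"); im,d,K,M=[f[k] for k in("im","d","K","M")]
P=cloud(d,K,M); t=np.radians(11.5); v=P[...,:2]-[.5658,.0838]
Q=np.stack([v@[np.cos(t),np.sin(t)],v@[-np.sin(t),np.cos(t)],P[...,2]],-1)
hsv=cv2.cvtColor(im,cv2.COLOR_RGB2HSV)
for x in np.arange(-.106,-.070,.003):
    m=(abs(Q[...,0]-x)<.0015)&(abs(Q[...,1])<.08)&(d>0); print(round(x,4),m.sum(),np.round(np.median(Q[m][:,2]),4),np.median(im[m].mean(1)))
g=(hsv[...,0]>60)&(hsv[...,0]<90)&(hsv[...,1]>100)&(abs(P[...,2]-.012)<.006)&(abs(Q[...,0])<.15)&(abs(Q[...,1])<.16)
q=Q[g]; print("foot edges x",np.percentile(q[:,0],[.5,99.5]),"y",np.percentile(q[:,1],[.5,99.5]))
p=(abs(Q[...,0])<.09)&(abs(Q[...,1])<.13)&(abs(P[...,2]-.0755)<.004)&(im.min(2)>110); q=Q[p]; print("plate y",np.percentile(q[:,1],[.5,99.5]))
m=p&(Q[...,0]>-.07); q=Q[m]; A=np.c_[q[:,:2],np.ones(len(q))]; print("plane",np.linalg.lstsq(A,q[:,2],rcond=None)[0])
E
```

```text
time: 20.62
position: [0.4663, -0.2947, 0.008]
tool_rot: [0.005, -3.142, -0.001]
ft_force: [-0.1, 1.2, 3.9]
grip_width: 0.571
time: 21.62
position: [0.4651, -0.2946, 0.1864]
tool_rot: [0.005, -3.139, -0.002]
ft_force: [-0.5, 1.4, -8.1]
grip_width: 0.571
t 21.625 pos [ 0.4651 -0.2946  0.1864] jawdeg 90.17 zaxis [-0.0023  0.001  -1.    ] F [-0.45  1.44 -8.08] w 0.571
turn units -2.27
shift units (after turn) [-3.02  8.77 -0.08]
-0.106 229 0.0121 92.66666666666667
-0.103 308 0.0729 117.5
-0.1 375 0.0761 139.33333333333334
-0.097 389 0.0779 157.66666666666666
-0.094 460 0.0872 154.66666666666669
-0.091 465 0.0882 141.66666666666666
-0.088 459 0.0881 138.33333333333334
-0.085 461 0.0881 140.33333333333334
-0.082 450 0.0755 173.16666666666669
-0.079 439 0.075 211.66666666666666
-0.076 440 0.0751 228.33333333333331
-0.073 384 0.0752 227.0
foot edges x [-0.12043233  0.03955647] y [-0.11450895  0.13227211]
plate y [-0.09880893  0.09852285]
plane [ 0.00570637 -0.00031477  0.0755239 ]
```

```bash
python3 -m jog '[[[0,0,0,-0.1,-0.76],[0,0,0,0,-0.76],[0,0,0,0,-0.75],[0,0,0,0,0]]]' >/dev/null;  python3 -m jog '[[[0,-0.2,0.4,0,0],[0,-0.34,0.92,0,0],[0,-0.34,0.92,0,0],[0,-0.34,0.92,0,0],[0,-0.34,0.92,0,0],[0,-0.34,0.92,0,0],[0,-0.34,0.92,0,0],[0,-0.34,0.92,0,0],[0,-0.34,0.92,0,0],[0,-0.3,0.9,0,0]]]' ; python3 -m jog '[[[0,0,0,0,0],[0,0,0,0,0]]]'; python3 - <<'E'
from h import *
go([.5207,.0746,.088],101.5)
E
```

```text
time: 23.42
position: [0.5228, 0.0712, 0.1909]
tool_rot: [0.313, -3.124, 0.001]
ft_force: [0.4, -0.9, -7.6]
grip_width: 0.574
time: 23.68
position: [0.5227, 0.0693, 0.191]
tool_rot: [0.314, -3.124, 0.002]
ft_force: [0.0, -1.0, -6.4]
grip_width: 0.567
t 23.675 pos [0.5227 0.0693 0.191 ] jawdeg 101.49 zaxis [-0.0016 -0.0014 -1.    ] F [ 0.04 -1.   -6.41] w 0.567
turn units -0.0
shift units (after turn) [0.02 0.14 2.58]
```

```bash
python3 -m jog '[[[0,0.02,0.14,0.4,0],[0,0,0,0.6,0],[0,0,0,0.6,0],[0,0,0,0.5,0],[0,0,0,0.3,0],[0,0,0,0.13,0],[0,0,0,0,0],[0,0,0,0,0]]]'; for i in 1 2 3; do python3 -m jog '[[[0,0,0,0.03,0],[0,0,0,0,0],[0,0,0,0,0]]]' | sed -n '2p;4p'; done
```

```text
time: 24.68
position: [0.522, 0.0755, 0.0915]
tool_rot: [-0.315, 3.124, 0.001]
ft_force: [-0.2, -0.6, -7.4]
grip_width: 0.571
position: [0.5213, 0.0754, 0.0897]
ft_force: [-0.4, -0.2, -7.3]
position: [0.5213, 0.0754, 0.0883]
ft_force: [-0.6, 0.4, -6.9]
position: [0.5213, 0.0754, 0.0871]
ft_force: [0.3, -0.4, -6.9]
```

```bash
python3 -m jog '[[[0,0,0,0.03,0],[0,0,0,0.025,0],[0,0,0,0,0]]]' | sed -n '2p;4p'; for i in 1 2 3; do python3 -m jog '[[[0,0,0,0.01,0],[0,0,0,0,0],[0,0,0,0,0]]]' | sed -n '2p;4p'; done
```

```text
position: [0.5211, 0.0754, 0.0848]
ft_force: [0.1, 0.6, -6.2]
position: [0.5213, 0.0754, 0.0846]
ft_force: [-0.5, -0.6, -6.3]
position: [0.5212, 0.0754, 0.0841]
ft_force: [0.7, 0.6, -6.1]
position: [0.5213, 0.0754, 0.0837]
ft_force: [-0.4, -0.3, -7.0]
```

```bash
python3 -m jog '[[[0,0.1,0,0,0],[0,0.1,0,0,0],[0,0,0,0,0],[0,0,0,0,0]]]' | sed -n '2p;4p'; for i in 1 2 3; do python3 -m jog '[[[0,0.02,0,0,0],[0,0,0,0,0],[0,0,0,0,0]]]' | sed -n '2p;4p'; done
```

```text
position: [0.5135, 0.0738, 0.0838]
ft_force: [0.7, 1.3, -6.7]
position: [0.5127, 0.0736, 0.0837]
ft_force: [1.1, -0.1, -6.9]
position: [0.5119, 0.0735, 0.0838]
ft_force: [0.1, -1.0, -7.0]
position: [0.5114, 0.0734, 0.0838]
ft_force: [1.9, 0.4, -7.8]
```

```bash
for i in 1 2; do python3 -m jog '[[[0,0.015,0,0,0],[0,0,0,0,0],[0,0,0,0,0]]]' | sed -n '2p;4p'; done; for i in 1 2 3; do python3 -m jog '[[[0,0,0,0.012,0],[0,0,0,0,0],[0,0,0,0,0]]]' | sed -n '2p;4p'; done
```

```text
position: [0.5113, 0.0733, 0.084]
ft_force: [4.8, 1.2, -9.9]
position: [0.5113, 0.0733, 0.0842]
ft_force: [5.7, 0.2, -10.6]
position: [0.5113, 0.0733, 0.0841]
ft_force: [5.5, 1.0, -6.8]
position: [0.5114, 0.0733, 0.0838]
ft_force: [5.2, 1.9, -4.4]
position: [0.5114, 0.0734, 0.0834]
ft_force: [5.4, 1.0, -4.3]
```

```bash
for i in 1 2 3 4; do python3 -m jog '[[[0,0,0,0.012,0],[0,0,0,0,0],[0,0,0,0,0]]]' | sed -n '2p;4p'; done
```

```text
position: [0.5113, 0.0733, 0.0832]
ft_force: [4.9, 1.4, 4.2]
position: [0.5113, 0.0734, 0.0831]
ft_force: [3.1, 0.2, 8.1]
position: [0.5113, 0.0734, 0.0831]
ft_force: [2.2, 0.1, 11.5]
position: [0.5113, 0.0734, 0.0831]
ft_force: [0.6, 0.2, 13.8]
```

Block seated at TCP z 0.0831 and touching the ledge. I'll ease the pressure, release and lift away.

```bash
python3 -m jog '[[[0,0.01,0,-0.02,0],[0,0.01,0,-0.01,0],[0,0,0,0,0]]]' | sed -n '2p;4p'; python3 -m jog '[[[0.75,0,0,0,0],[0.75,0,0,0,0],[0.75,0,0,0,0],[0.75,0,0,0,0],[0.75,0,0,-0.4,0],[0.75,0,0,-0.9,0],[0.75,0,0,-0.9,0],[0.75,0,0,-0.9,0],[0.75,0,0,-0.9,0],[0.75,0,0,-0.9,0]]]'; python3 -m jog '[[[1,-0.8,0,-0.2,0],[1,-0.8,0,0,0],[1,0,0,0,0],[1,0,0,0,0]]]'
python3 - <<'E'
from h import *
np.set_printoptions(precision=4,suppress=True)
for n in("wrist","top","scene"):
    im,d,K,M=shot(n,n+"6"); P=cloud(d,K,M); t=np.radians(11.5); v=P[...,:2]-[.5658,.0838]
    Q=np.stack([v@[np.cos(t),np.sin(t)],v@[-np.sin(t),np.cos(t)],P[...,2]],-1)
    m=(abs(Q[...,0]+.055)<.06)&(abs(Q[...,1])<.06)&(Q[...,2]>.1035)&(Q[...,2]<.125)&(d>0)
    if m.sum()>20: print(n,m.sum(),cv2.minAreaRect((Q[m][:,:2]*1000).astype(np.float32)),"topz",np.percentile(Q[m][:,2],[50,95]))
    p=(abs(Q[...,0])<.09)&(abs(Q[...,1])<.095)&(abs(P[...,2]-.0755)<.003)&(im.min(2)>110)&(Q[...,0]>-.075); q=Q[p]
    if len(q)>200: print("plane",len(q),np.linalg.lstsq(np.c_[q[:,:2],np.ones(len(q))],q[:,2],rcond=None)[0])
a=cv2.imread("pics/scene6.png")[150:370,270:450]; b=cv2.imread("pics/wrist6.png")
o=np.zeros((400,800,3),np.uint8); o[:,:327]=cv2.resize(a,(327,400)); o[:,327:]=b[:,100:573]; cv2.imwrite("pics/c6.png",o)
E
```

```text
position: [0.5113, 0.0734, 0.0832]
ft_force: [6.8, 1.0, 4.2]
time: 33.92
position: [0.509, 0.0727, 0.2801]
tool_rot: [-0.315, 3.124, 0.001]
ft_force: [0.3, 0.7, -0.1]
grip_width: 0.746
time: 34.42
position: [0.5713, 0.0854, 0.286]
tool_rot: [0.315, -3.125, 0.0]
ft_force: [-0.2, -0.6, 0.1]
grip_width: 0.993
wrist 1633 ((-55.20248031616211, -0.5776576995849609), (54.70227813720703, 49.643455505371094), 0.9900237917900085) topz [0.1118 0.114 ]
plane 16626 [ 0.0055 -0.0001  0.0755]
top 108 ((-54.54017639160156, -17.750713348388672), (16.63500213623047, 54.399269104003906), 89.89933776855469) topz [0.1112 0.1152]
plane 530 [0.0026 0.0012 0.0755]
scene 304 ((-52.55846405029297, -0.7965679168701172), (52.23720169067383, 57.3832893371582), 89.98050689697266) topz [0.1113 0.1161]
plane 3117 [ 0.0025 -0.0003  0.0757]
```

View pics/c6.png

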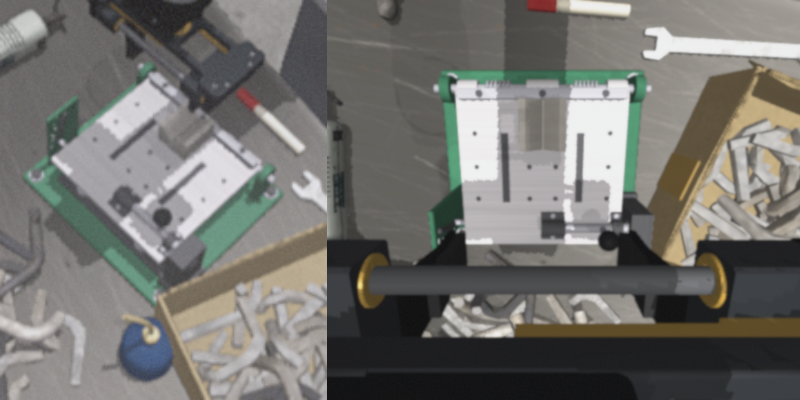

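The block stands against the ledge at (543,123), centred and square. The knob is beside the keeper at (609,241) and the can is upright. I'll check the knob travel once more, then hand in.

```bash
python3 - <<'E'
from h import *
K=np.array(eyes.camera_params("wrist")["camera_matrix"]); 
M=T()@np.array(eyes.camera_params("wrist")["mount"]); im=cv2.imread("pics/wrist6.png")
mm=np.zeros(im.shape[:2],np.uint8); cv2.circle(mm,(382,241),13,1,-1)
m=(im.max(2)<60)&(mm>0); v,u=np.argwhere(m).mean(0); u=382 if False else u
r=M[:3,:3]@[(u-K[0,2])/K[0,0],(v-K[1,2])/K[1,1],1]; p=M[:3,3]+r*(.126-M[2,3])/r[2]
t=np.radians(11.5); w=p[:2]-[.5658,.0838]; print(u,v,"foot x",w@[np.cos(t),np.sin(t)],"y",w@[-np.sin(t),np.cos(t)])
E
```

```text
383.09090909090907 240.2556818181818 foot x 0.06988898589979857 y 0.07662399702272074
```

```bash
python3 -c "
from bench import job
print(job.close_job())"
```

```text
the job is handed in; nothing more can be done
None
```

The plate is bolted level, the V-block is against the ledge, and the job is handed in. It took about 35 s of the 72 s, and `close_job` gave no verdict.

**What I did**
- I gripped the knob from above and swung the plate down onto its stop screws, leaning on them with only about 4–6 N.
- I kept it down while sliding the bolt in until it hit its end stop, about 27 mm further on.
- I then picked up the V-block and set it down on the plate. The force readings showed it touching both the ledge and the plate before I let go.

**Last checks, from the cameras**

| Check | Reading | Wanted |
|---|---|---|
| Plate tilt | 0.0025–0.0055 rad | under 0.03 |
| Knob position along the foot | y ≈ 76.6 mm | 74 mm when fully home |
| V-block distance from ledge | x ≈ 27.8 mm | 24–30.5 mm |
| V-block off the ledge's middle | −0.6 mm | within ±30 mm |
| V-block out of square | about 1° (0.017 rad) | under 0.07 rad |
| Oil can | standing upright in the picture | upright |

**Disagreements**
- The knob reads about 2.6 mm past its nominal fully-home position, slightly more than the 2 mm calibration tolerance. It read about the same amount high before the bolt moved, and the end stop was clearly felt.
- The top and scene cameras gave poor outlines of the block because parts were hidden or the resolution was coarse. The block figures therefore come from the wrist camera.

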